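# Set the chocolate warmer's thermostat behind its sliding guard

### The arm

A 6-joint arm with a two-finger parallel gripper is mounted at the origin on the work surface. World frame = base frame: x ahead of the robot, y to its left, z up, the work surface at z = 0. Lengths are in m, angles in rad, forces in N, time in s.
With the tool pointing down it reaches from about 0.375 to 0.9 m from the base axis. Payload 3.1 kg.
Tool frame: the origin (TCP) lies midway between the tips of the shut fingers; the grasp point (between the pads) lies 19 mm behind it (manip.grasp_offset is the distance from the TCP to the grasp point, in m); z points along the fingers, y is the line along which they close (so a half turn about z gives the same grasp; the last joint's range is limited). The gripper opens to 85 mm and grips with 20 to 120 N. Pads are 22 mm wide; open, the fingers measure 114 mm over their backs; the gripper's body (76 mm by 85 mm) begins 54 mm behind the grasp point. The pads swing forward as they close: fully open they stand 13 mm farther back than shut.
Start: joints at [1.038, 0.527, 1.433, -0, 1.181, -0.178], TCP at [0.217, 0.586, 0.231] pointing down, gripper open.
Joint ranges: [-3.08, 3.08], [-0.75, 2.2], [0.22, 2.44], [-1.43, 4.57], [0, 2.65], [-2.85, 2.85]. Speed limits (rad/s): [2.79, 2.79, 3.14, 3.14, 3.14, 3.14].

### API

Orientations are given as a unit quaternion [x, y, z, w].
In Python, from station import sensors, cams, order, manip gives the robot as it stands.
- The arm moves only by the tool move_arm, never from a script. Its argument "targets" is a list of rows, each an object of numbers: "dx", "dy", "dz": the shift along the world's x, y, z normalised to -1 to 1, where 1 is 25 mm; "rx", "ry", "rz": the turn, a rotation vector about the world's x, y, z normalised to -1 to 1, where 1 is 30 degrees. A call has exactly 10 rows; each row shifts and turns the commanded pose from where the row before left it; what a row does not reach is not made up. A row lasts 1/8 s, in which the tool goes at most 62.5 mm and 10.7 degrees, less where a joint would pass 70% of its speed; a pose out of reach is approached as far as the arm can. A call with a number of a shift or a turn outside -1 to 1 is refused whole. A call with a gripper value outside its range is refused whole. "claw" is the opening in per cent of the stroke, from 0 (shut) to 100 (fully open), set as the call begins (left out, the last holds). The fingers move at their own pace and stop on an object; "newtons" is the grip in N (left out, the last holds). Time passes only in rows, so rows that do not move let the fingers close, or fill a call up. It gives the time, the measured TCP pose, the force, the opening and the grip force at its end, in the units of the state.
- sensors.sense(): the state, without advancing time (a new reading comes with each control period).
- cams.snapshot(name): name is "side" or "top"; returns the picture (400x640x3 uint8, red, green, blue); there is no depth.
- cams.camera_model(name): a dict with "fx", "fy", "cx", "cy" (pixels), "distortion" ([k1, k2, p1, p2, k3] as OpenCV has them; the pictures are not rectified), "extrinsics" (4x4, takes a point from world to camera coordinates). Camera axes: x right, y down, z forward; pixel columns grow to the right and rows downward; lengths in m; the calibration is good to about 2 mm. A picture is of the moment at which its call begins. camera_model takes no time and is no camera call.
- order.sign_off(): hands the job in; it is judged then, once.
The state is a dict: "t": time; "q": joint angles; "qd": joint speeds; "tau": joint torques, N m; "tcp_pos": TCP position; "tool_rot": TCP orientation; "force": force on the tool from outside, world axes, zero at the start; "ft_torque": the same for the moment, N m; "finger_gap": opening from 0.0 (shut) to 1.0 (fully open); "gripper_force": force on a finger pad.
Only numpy, scipy, OpenCV 4.12 (cv2) and the standard library are available. Lean on these libraries where they do the work, as an engineer would, in place of code of your own. Each camera call takes 0.05 s, during which the arm holds its last target. There are 200 camera calls.

### The job

Stand the small brown jar that is in the guard's way upright on the round wooden board, then slide the clear guard fully off the warmer's dial, leave it open, and turn the dial until its white pointer stands at the yellow mark. The red catch may be holding the guard - you cannot tell until you try it - and if it is, let the guard go back shut and push the catch right over to its farther end. Leave the bottle, the cup, the tongs tray and the tart riser where they stand.

Things in the scene. Friction and masses are not known exactly. Their poses are not given: they have to be found in the camera images.
- warmer: Fixed steel box: x -85..215, y -200..180 mm, flat top at z = 90 mm. Origin on the table under the middle of the grey control strip (x -85..85); x points to the back (away from the robot), y left. Strip from the right: catch (y -165), dial under guard (0, -55), jar (y about 85). Back: low pan lid (to z 116), bottle and cup, one at each side (y about -137 and 117). Yaws up to 0.25 rad.
- dial (a joint): Angle (rad) of the black dial, 0..4.71, grows clockwise seen from above; pointer direction in the warmer's frame = 135 degrees minus the angle. Starts at 0.1..0.8, stays where left (friction 0.06 N m). Skirt 84 mm across, 12 mm high; upright grip bar 76 long, 16 wide, its top 46 mm above the warmer's top, lies along the pointer direction, with a white stripe on its pointer half.
- dial_grip (a point): Point on the dial's axis, 36 mm above the warmer's top (10 mm under the bar's top): where to grip the bar across its 16 mm. Its x axis is the pointer direction.
- dial_pointer (a point): Point 45 mm from the dial's axis in the pointer direction, 12 mm above the warmer's top.
- set_mark (a point): The spot the pointer must reach: 45 mm from the dial's axis, 12 mm above the warmer's top, towards the yellow mark (flat yellow tab 13 x 7 mm on the white 15-degree scale round the dial). It stands 1.6 to 3.0 rad clockwise of the scale's start, always clockwise of the starting pointer, and does not move in a run.
- guard (a joint): How far (m) the guard is open: 0 shut (over the dial, as at the start), 0.150 fully open. Slides along the warmer's +y (left), about 2 N friction, stays where left. If the catch holds it, it stops after about 4 mm; pull gently to try.
- guard_grip (a point): Middle of the brass rib on the guard's top, 68 mm above the warmer's top; rib 75 mm long along the warmer's x, 12 thick along y, 54 to 80 mm above the top. The guard is a clear bridge with open ends, 140 mm in x, 120 in y, plate top 55 mm above the warmer's top; shut it is centred over the dial, open it covers warmer y 35..155.
- catch (a joint): Position (m) of the red catch, 0 front end .. 0.044 back end, slides along the warmer's x (about 1.5 N friction) and stays where left. It may hold the shut guard or not; at which positions it does so is hidden and differs each time: only trying the guard tells. Whenever it holds, the end farther from its present position frees the guard.
- catch_grip (a point): Centre of the red catch's upright block (24 along the warmer's x, 18 along y, its top 37 mm above the warmer's top), 28 mm above the warmer's top.
- jar: Loose brown jar with a white label and a golden lid, 56 mm diameter, 90 mm high, about 0.28 kg, standing on the warmer's strip in the guard's path. Origin at the centre of its underside, z up.
- board: Fixed round wooden board on the table, 130 mm diameter, 10 mm thick; origin at the centre of its underside. The jar goes on it.
- bottle: Bystander: amber bottle 56 mm diameter, 180 mm high, standing on the back of the warmer. Origin at the centre of its underside.
- cup: Bystander: white cup 72 mm across, 85 mm high, standing on the back of the warmer. Origin at the centre of its underside.
- tongs_tray: Bystander: steel tray 100 x 210 mm with tongs, 25 mm high, on the table in front right. Origin at the centre of its underside.
- riser: Bystander: black two-step riser with tarts, about 140 x 160 mm, 110 mm high, on the table beyond the board. Origin at the centre of its underside.
Things that resemble listed ones, but are neither listed nor needed, are in the scene too. Several things look just like the board: the one meant starts farthest from the robot's base.

How it is judged:
On the way, in this order (a step that is already met when the one before it is completed fails the run):
1. the jar stands on the board (horizontal distance between jar and board below 0.05 m and height (world z) of jar between 0.006 and 0.014 m), for 0.1 s.
2. the guard is slid off the dial (value of joint guard above 0.12 m), for 0.1 s.
3. the dial's pointer is at the yellow mark (distance between dial_pointer and set_mark below 0.006 m), for 0.2 s.
At the end, for the whole second after the job is handed in: The dial's pointer stands within 6 mm (half a scale division, 7.5 degrees) of the yellow mark, the guard is open (more than 120 mm), and the jar stands upright on the board with its centre within 50 mm of the board's centre (all of step 1 and distance between dial_pointer and set_mark below 0.006 m and value of joint guard above 0.12 m and angle between jar's own z axis and vertical below 0.1 rad and linear speed of jar below 0.02 m/s); the robot touches nothing.
It fails at once if the jar is tipped over (angle between jar's own z axis and vertical above 0.6 rad).
It fails at once if the bottle, cup, tongs tray or riser is moved by more than 30 mm or tipped (distance of any of bottle, cup, tongs_tray, riser from where it was at the start of the episode above 0.03 m or angle between any of bottle, cup's own z axis and vertical above 0.5 rad).
It also fails if it takes over 72 s, if anything falls off the work surface, if the arm or the gripper's body presses on something with over 40 N, if the wrist force passes 120 N, or if a joint passes its speed limit or range.

## Working session

There is one attempt and no reset: what is moved stays moved. The work goes in short steps, Python scripts to look and compute and a tool call to move; the robot and the scene stay as the last step left them, time stands still between calls to the robot, and variables do not carry over. Pictures are saved under pics/ and viewed, at most 10 in all, crops included, and the job is handed in when it is done.

Besides the shell and the picture viewer there is one more tool, called after "Emit:" in YAML: its name, and indented under it one key for each argument. move_arm: Moves the arm, as the interface text tells. Scaled input: -1 to 1 covers 25 mm each way for a shift and 30 degrees each way for a turn. Its arguments: {"type":"object","properties":{"targets":{"type":"array"},"claw":{"type":"number"},"newtons":{"type":"number"}},"required":["targets"]}

```bash
mkdir -p pics; cat > h.py <<'E'
import numpy as np,cv2
from station import sensors,cams,order,manip
def snap(n,f):
    im=cams.snapshot(n); cv2.imwrite('pics/'+f,cv2.cvtColor(im,cv2.COLOR_RGB2BGR)); return im
def ray(n,px):
    m=cams.camera_model(n);K=np.array([[m['fx'],0,m['cx']],[0,m['fy'],m['cy']],[0,0,1]])
    u=cv2.undistortPoints(np.array([[px]],float),K,np.array(m['distortion']))[0,0]
    E=np.array(m['extrinsics']);R=E[:3,:3];o=-R.T@E[:3,3];return o,R.T@np.array([u[0],u[1],1])
def at(n,px,z):
    o,d=ray(n,px);return np.round(o+d*(z-o[2])/d[2],4)
def proj(n,P):
    m=cams.camera_model(n);K=np.array([[m['fx'],0,m['cx']],[0,m['fy'],m['cy']],[0,0,1]])
    E=np.array(m['extrinsics']);r,_=cv2.Rodrigues(E[:3,:3])
    return cv2.projectPoints(np.array(P,float).reshape(-1,1,3),r,E[:3,3],K,np.array(m['distortion']))[0][:,0].round(1)
E
python3 - <<'E'
from h import *
snap('top','t0.png');snap('side','s0.png')
s=sensors.sense();print(s['t'],s['tcp_pos'],s['tool_rot'],s['force'],manip.grasp_offset)
for n in('top','side'):print(ray(n,(320,200)))
E
```

```text
0.1 [0.21678323 0.58553253 0.23043232] [ 1.76489844e-01  9.84301977e-01 -9.16318001e-04 -3.35434354e-04] [-0.37890711 -0.99218423  0.51028124] 0.0187
(array([0.39901436, 0.00591914, 1.57117001]), array([ 0.05318233,  0.01203597, -0.99868027]))
(array([ 0.37036927, -0.86377914,  0.93319644]), array([ 0.09456357,  0.7273324 , -0.67974083]))
```

View pics/t0.png

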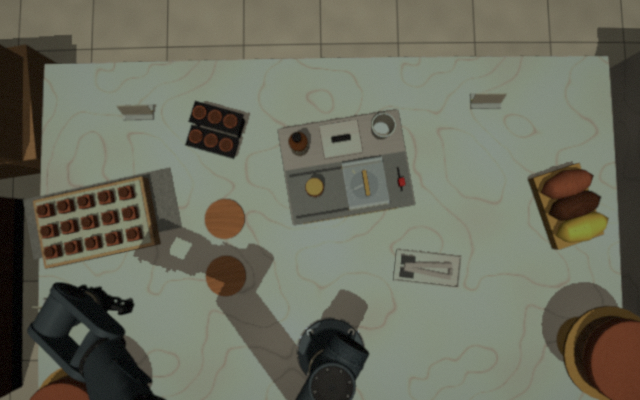

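View pics/s0.png

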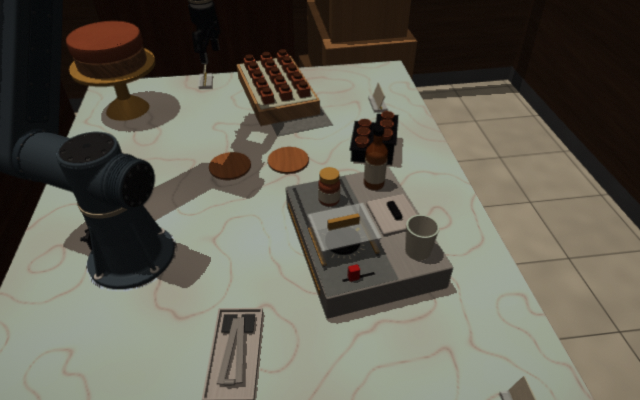

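Top picture: the warmer is around (345,167), with the jar lid at (315,186), guard rib at (367,183) and red catch at (402,183). There are two board candidates, at (225,218) and (226,276). The one at (225,218) fits because it's farther from the base at about (330,375). I'll confirm this in enlarged crops.

```bash
python3 - <<'E'
from h import *
im=cv2.imread('pics/t0.png')
a=cv2.resize(im[100:300,195:425],None,fx=3.4,fy=3,interpolation=3)[:600,:]
cv2.imwrite('pics/c0.png',cv2.resize(im[100:300,180:430],(750,600),interpolation=cv2.INTER_CUBIC))
im=cv2.imread('pics/s0.png')
cv2.imwrite('pics/c1.png',cv2.resize(im[150:310,270:470],(750,600),interpolation=cv2.INTER_CUBIC))
for p in[(225,218),(226,276)]:
  q=at('top',p,.01);print(q,np.hypot(*q[:2]))
E
```

```text
[0.4288 0.3303 0.01  ] 0.5412647503763754
[0.244  0.3277 0.01  ] 0.4085624676839516
```

View pics/c0.png

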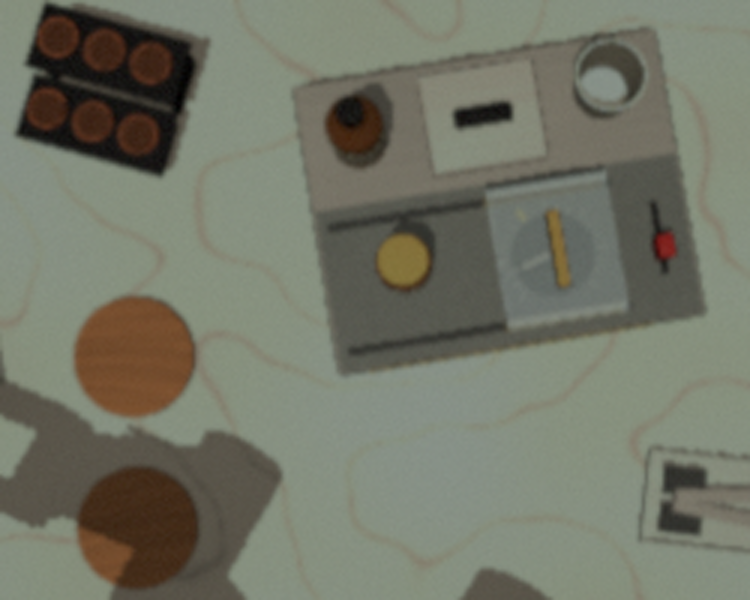

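View pics/c1.png

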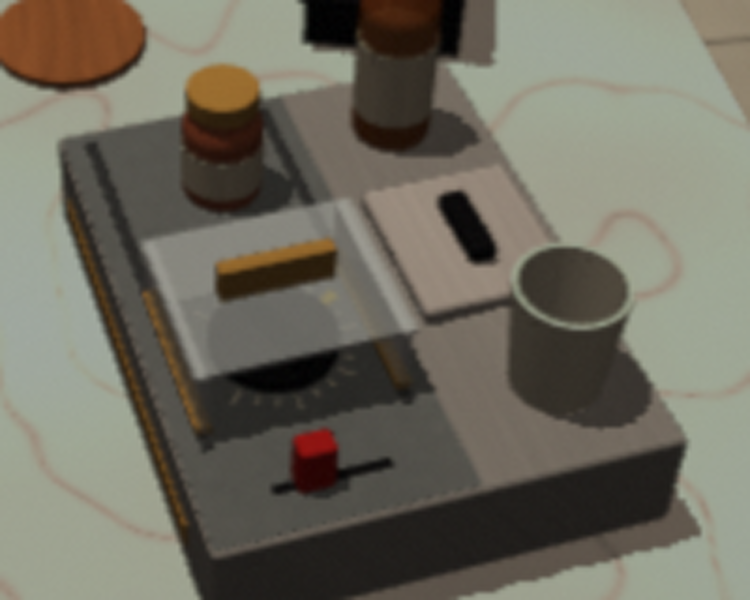

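The crops confirm the board at top-crop (135,355), i.e. (225,218) in the picture, about 0.54 m from the base against 0.41 m for the other. The bottle stands at the back left and the cup at the back right. Through the guard, the dial pointer points left and the yellow mark is at crop (521,214).

```bash
python3 - <<'E'
from h import *
from scipy.optimize import least_squares
c=lambda u,v:(180+u/3,100+v/3)
px=[c(293,88),c(655,28),c(705,313),c(343,375)]
P=np.array([at('top',p,.09)[:2] for p in px]);L=np.array([[215,180],[215,-200],[-85,-200],[-85,180]])/1e3
R=lambda a:np.array([[np.cos(a),-np.sin(a)],[np.sin(a),np.cos(a)]])
r=least_squares(lambda x:(L@R(x[2]).T+x[:2]-P).ravel(),[.5,0,.17]);x=r.x;print(x,r.fun.round(4))
W=lambda *l:(R(x[2])@np.array(l)+x[:2]).round(4)
loc=lambda p:(R(x[2]).T@(np.array(p)[:2]-x[:2])).round(4)
for n,p,z in[('jar',(404,261),.18),('rib',(557,248),.17),('catch',(665,243),.127),('mark',(521,214),.092),('ptr',(535,262),.136),('board',(135,355),.01)]:
  q=at('top',c(*p),z);print(n,q,loc(q))
s=lambda u,v:(270+u/3.75,150+v/3.75)
for n,p,z in[('jar',(223,88),.18),('rib',(276,258),.17),('mark',(328,297),.092),('catch',(314,437),.127),('board',(69,37),.01),('cFR',(213,553),.09),('cBR',(683,443),.09)]:
  q=at('side',s(*p),z);print('side',n,q,loc(q))
print('dial',W(0,-.055),'rib',W(0,-.055))
E
```

```text
[ 0.5131853  -0.05849074  0.15364897] [ 0.0005  0.0012  0.0016 -0.0011 -0.0006 -0.0037 -0.0015  0.0037]
jar [0.5106 0.0374 0.18  ] [0.0121 0.0952]
rib [ 0.5218 -0.1097  0.17  ] [ 0.0007 -0.0519]
catch [ 0.529  -0.2207  0.127 ] [-0.0092 -0.1627]
mark [ 0.5639 -0.0802  0.092 ] [ 0.0468 -0.0292]
ptr [ 0.5112 -0.0906  0.136 ] [-0.0069 -0.0314]
board [0.4277 0.3303 0.01  ] [-0.025   0.3973]
side jar [0.5113 0.0343 0.18  ] [0.0123 0.092 ]
side rib [ 0.5208 -0.1165  0.17  ] [-0.0014 -0.0585]
side mark [ 0.5634 -0.08    0.092 ] [ 0.0463 -0.0289]
side catch [ 0.526  -0.2205  0.127 ] [-0.0121 -0.1621]
side board [0.4259 0.3212 0.01  ] [-0.0281  0.3886]
side cFR [ 0.4608 -0.2655  0.09  ] [-0.0834 -0.1966]
side cBR [ 0.7501 -0.2258  0.09  ] [ 0.2085 -0.2016]
dial [ 0.5216 -0.1128] rib [ 0.5216 -0.1128]
```

Emit:
move_arm:
  targets:
    - {"dx": 0.5,"dy": -1,"dz": 0.2}
    - {"dx": 0.5,"dy": -1,"dz": 0.2}
    - {"dx": 0.5,"dy": -1,"dz": 0.2}
    - {"dx": 0.5,"dy": -1,"dz": 0.2}
    - {"dx": 0.5,"dy": -1,"dz": 0.2}
    - {"dx": 0.5,"dy": -1}
    - {"dx": 0.5,"dy": -1}
    - {"dx": 0.5,"dy": -1}
    - {"dx": 0.5,"dy": -1}
    - {"dx": 0.5,"dy": -1}
  claw: 100
  newtons: 40

```text
schema error: expected keys dx, dy, dz, rx, ry, rz
```

Emit:
move_arm:
  targets:
    - {"dx": 0.5,"dy": -1}
    - {"dx": 0.5,"dy": -1}
    - {"dx": 0.5,"dy": -1}
    - {"dx": 0.5,"dy": -1}
    - {"dx": 0.5,"dy": -1}
    - {"dx": 0.5,"dy": -1}
    - {"dx": 0.5,"dy": -1}
    - {"dx": 0.5,"dy": -1}
    - {"dx": 0.5,"dy": -1}
    - {"dx": 0.5,"dy": -1}

```text
schema error: expected keys dx, dy, dz, rx, ry, rz
```

Emit:
move_arm:
  targets:
    - {"dx": 0.5,"dy": -1,"dz": 0.2,"rx": 0,"ry": 0,"rz": 0}
    - {"dx": 0.5,"dy": -1,"dz": 0.2,"rx": 0,"ry": 0,"rz": 0}
    - {"dx": 0.5,"dy": -1,"dz": 0.2,"rx": 0,"ry": 0,"rz": 0}
    - {"dx": 0.5,"dy": -1,"dz": 0.2,"rx": 0,"ry": 0,"rz": 0}
    - {"dx": 0.5,"dy": -1,"dz": 0.2,"rx": 0,"ry": 0,"rz": 0}
    - {"dx": 0.5,"dy": -1,"dz": 0,"rx": 0,"ry": 0,"rz": 0}
    - {"dx": 0.5,"dy": -1,"dz": 0,"rx": 0,"ry": 0,"rz": 0}
    - {"dx": 0.5,"dy": -1,"dz": 0,"rx": 0,"ry": 0,"rz": 0}
    - {"dx": 0.5,"dy": -1,"dz": 0,"rx": 0,"ry": 0,"rz": 0}
    - {"dx": 0.5,"dy": -1,"dz": 0,"rx": 0,"ry": 0,"rz": 0}
  claw: 100
  newtons: 40

```text
t: 1.35
tcp_pos: [0.3422, 0.3351, 0.256]
tool_rot: [0.176, 0.984, -0.0, -0.0]
force: [-0.1, -0.0, 0.5]
finger_gap: 1.006
gripper_force: 0.0
```

Emit:
move_arm:
  targets:
    - {"dx": 0.5,"dy": -1,"dz": 0,"rx": 0,"ry": 0,"rz": 0}
    - {"dx": 0.5,"dy": -1,"dz": 0,"rx": 0,"ry": 0,"rz": 0}
    - {"dx": 0.5,"dy": -1,"dz": 0,"rx": 0,"ry": 0,"rz": 0}
    - {"dx": 0.5,"dy": -1,"dz": 0,"rx": 0,"ry": 0,"rz": 0}
    - {"dx": 0.5,"dy": -1,"dz": 0,"rx": 0,"ry": 0,"rz": 0}
    - {"dx": 0.5,"dy": -1,"dz": 0,"rx": 0,"ry": 0,"rz": 0}
    - {"dx": 0.5,"dy": -1,"dz": 0,"rx": 0,"ry": 0,"rz": 0}
    - {"dx": 0.5,"dy": -1,"dz": 0,"rx": 0,"ry": 0,"rz": 0}
    - {"dx": 0.5,"dy": -1,"dz": 0,"rx": 0,"ry": 0,"rz": 0}
    - {"dx": 0.5,"dy": -1,"dz": 0,"rx": 0,"ry": 0,"rz": 0}

```text
t: 2.6
tcp_pos: [0.4671, 0.0852, 0.256]
tool_rot: [0.177, 0.984, -0.0, -0.0]
force: [0.7, 0.6, -0.5]
finger_gap: 1.001
gripper_force: 0.0
```

Emit:
move_arm:
  targets:
    - {"dx": 0.9,"dy": -1,"dz": 0,"rx": 0,"ry": 0,"rz": 0}
    - {"dx": 0.88,"dy": -0.98,"dz": 0,"rx": 0,"ry": 0,"rz": 0}
    - {"dx": 0,"dy": 0,"dz": -0.6,"rx": 0,"ry": 0,"rz": 0}
    - {"dx": 0,"dy": 0,"dz": -0.8,"rx": 0,"ry": 0,"rz": 0}
    - {"dx": 0,"dy": 0,"dz": -0.8,"rx": 0,"ry": 0,"rz": 0}
    - {"dx": 0,"dy": 0,"dz": -0.8,"rx": 0,"ry": 0,"rz": 0}
    - {"dx": 0,"dy": 0,"dz": -0.8,"rx": 0,"ry": 0,"rz": 0}
    - {"dx": 0,"dy": 0,"dz": -0.8,"rx": 0,"ry": 0,"rz": 0}
    - {"dx": 0,"dy": 0,"dz": -0.6,"rx": 0,"ry": 0,"rz": 0}
    - {"dx": 0,"dy": 0,"dz": -0.3,"rx": 0,"ry": 0,"rz": 0}

```text
t: 3.85
tcp_pos: [0.5104, 0.0371, 0.1177]
tool_rot: [0.176, 0.984, 0.0, -0.001]
force: [0.2, 0.8, 0.5]
finger_gap: 1.003
gripper_force: 0.0
```

Emit:
move_arm:
  targets:
    - {"dx": 0,"dy": 0,"dz": 0,"rx": 0,"ry": 0,"rz": 0}
    - {"dx": 0,"dy": 0,"dz": 0,"rx": 0,"ry": 0,"rz": 0}
    - {"dx": 0,"dy": 0,"dz": 0,"rx": 0,"ry": 0,"rz": 0}
    - {"dx": 0,"dy": 0,"dz": 0,"rx": 0,"ry": 0,"rz": 0}
    - {"dx": 0,"dy": 0,"dz": 0,"rx": 0,"ry": 0,"rz": 0}
    - {"dx": 0,"dy": 0,"dz": 0,"rx": 0,"ry": 0,"rz": 0}
    - {"dx": 0,"dy": 0,"dz": 0,"rx": 0,"ry": 0,"rz": 0}
    - {"dx": 0,"dy": 0,"dz": 0,"rx": 0,"ry": 0,"rz": 0}
    - {"dx": 0,"dy": 0,"dz": 0,"rx": 0,"ry": 0,"rz": 0}
    - {"dx": 0,"dy": 0,"dz": 0,"rx": 0,"ry": 0,"rz": 0}
  claw: 30

```text
t: 5.1
tcp_pos: [0.5125, 0.0369, 0.1198]
tool_rot: [0.177, 0.984, 0.0, 0.001]
force: [0.1, 2.9, 6.4]
finger_gap: 0.645
gripper_force: 43.1
```

Emit:
move_arm:
  targets:
    - {"dx": 0,"dy": 0,"dz": 0.5,"rx": 0,"ry": 0,"rz": 0}
    - {"dx": 0,"dy": 0,"dz": 0.8,"rx": 0,"ry": 0,"rz": 0}
    - {"dx": 0,"dy": 0.3,"dz": 0.7,"rx": 0,"ry": 0,"rz": 0}
    - {"dx": -0.3,"dy": 0.6,"dz": 0,"rx": 0,"ry": 0,"rz": 0}
    - {"dx": -0.3,"dy": 1,"dz": 0,"rx": 0,"ry": 0,"rz": 0}
    - {"dx": -0.3,"dy": 1,"dz": 0,"rx": 0,"ry": 0,"rz": 0}
    - {"dx": -0.3,"dy": 1,"dz": 0,"rx": 0,"ry": 0,"rz": 0}
    - {"dx": -0.3,"dy": 1,"dz": 0,"rx": 0,"ry": 0,"rz": 0}
    - {"dx": -0.3,"dy": 1,"dz": 0,"rx": 0,"ry": 0,"rz": 0}
    - {"dx": -0.3,"dy": 1,"dz": 0,"rx": 0,"ry": 0,"rz": 0}

```text
t: 6.35
tcp_pos: [0.4568, 0.2099, 0.1678]
tool_rot: [0.176, 0.984, -0.001, -0.002]
force: [0.6, -0.2, -2.9]
finger_gap: 0.64
gripper_force: 43.4
```

Emit:
move_arm:
  targets:
    - {"dx": -0.3,"dy": 1,"dz": 0,"rx": 0,"ry": 0,"rz": 0}
    - {"dx": -0.3,"dy": 1,"dz": 0,"rx": 0,"ry": 0,"rz": 0}
    - {"dx": -0.3,"dy": 1,"dz": 0,"rx": 0,"ry": 0,"rz": 0}
    - {"dx": -0.3,"dy": 1,"dz": 0,"rx": 0,"ry": 0,"rz": 0}
    - {"dx": -0.2,"dy": 0.6,"dz": 0,"rx": 0,"ry": 0,"rz": 0}
    - {"dx": 0,"dy": 0.2,"dz": -0.3,"rx": 0,"ry": 0,"rz": 0}
    - {"dx": 0,"dy": 0,"dz": -0.7,"rx": 0,"ry": 0,"rz": 0}
    - {"dx": 0,"dy": 0,"dz": -0.8,"rx": 0,"ry": 0,"rz": 0}
    - {"dx": 0,"dy": 0,"dz": -0.8,"rx": 0,"ry": 0,"rz": 0}
    - {"dx": 0,"dy": 0,"dz": -0.6,"rx": 0,"ry": 0,"rz": 0}

```text
t: 7.6
tcp_pos: [0.4238, 0.3282, 0.0874]
tool_rot: [0.177, 0.984, -0.001, -0.001]
force: [-0.3, -0.1, -3.4]
finger_gap: 0.639
gripper_force: 43.4
```

Emit:
move_arm:
  targets:
    - {"dx": 0.1,"dy": 0,"dz": -0.5,"rx": 0,"ry": 0,"rz": 0}
    - {"dx": 0,"dy": 0,"dz": -0.4,"rx": 0,"ry": 0,"rz": 0}
    - {"dx": 0,"dy": 0,"dz": -0.3,"rx": 0,"ry": 0,"rz": 0}
    - {"dx": 0,"dy": 0,"dz": -0.2,"rx": 0,"ry": 0,"rz": 0}
    - {"dx": 0,"dy": 0,"dz": -0.2,"rx": 0,"ry": 0,"rz": 0}
    - {"dx": 0,"dy": 0,"dz": -0.1,"rx": 0,"ry": 0,"rz": 0}
    - {"dx": 0,"dy": 0,"dz": -0.1,"rx": 0,"ry": 0,"rz": 0}
    - {"dx": 0,"dy": 0,"dz": 0,"rx": 0,"ry": 0,"rz": 0}
    - {"dx": 0,"dy": 0,"dz": 0,"rx": 0,"ry": 0,"rz": 0}
    - {"dx": 0,"dy": 0,"dz": 0,"rx": 0,"ry": 0,"rz": 0}

```text
t: 8.85
tcp_pos: [0.4267, 0.3291, 0.044]
tool_rot: [0.176, 0.984, 0.0, 0.0]
force: [-0.8, -1.1, -3.7]
finger_gap: 0.643
gripper_force: 43.4
```

Emit:
move_arm:
  targets:
    - {"dx": 0,"dy": 0,"dz": -0.06,"rx": 0,"ry": 0,"rz": 0}
    - {"dx": 0,"dy": 0,"dz": -0.06,"rx": 0,"ry": 0,"rz": 0}
    - {"dx": 0,"dy": 0,"dz": -0.06,"rx": 0,"ry": 0,"rz": 0}
    - {"dx": 0,"dy": 0,"dz": 0,"rx": 0,"ry": 0,"rz": 0}
    - {"dx": 0,"dy": 0,"dz": 0,"rx": 0,"ry": 0,"rz": 0}
    - {"dx": 0,"dy": 0,"dz": 0,"rx": 0,"ry": 0,"rz": 0}
    - {"dx": 0,"dy": 0,"dz": 0,"rx": 0,"ry": 0,"rz": 0}
    - {"dx": 0,"dy": 0,"dz": 0,"rx": 0,"ry": 0,"rz": 0}
    - {"dx": 0,"dy": 0,"dz": 0,"rx": 0,"ry": 0,"rz": 0}
    - {"dx": 0,"dy": 0,"dz": 0,"rx": 0,"ry": 0,"rz": 0}

```text
t: 10.1
tcp_pos: [0.4265, 0.3291, 0.0398]
tool_rot: [0.176, 0.984, 0.0, 0.0]
force: [-1.0, -1.2, 5.6]
finger_gap: 0.645
gripper_force: 44.1
```

Emit:
move_arm:
  targets:
    - {"dx": 0,"dy": 0,"dz": 0,"rx": 0,"ry": 0,"rz": 0}
    - {"dx": 0,"dy": 0,"dz": 0,"rx": 0,"ry": 0,"rz": 0}
    - {"dx": 0,"dy": 0,"dz": 0,"rx": 0,"ry": 0,"rz": 0}
    - {"dx": 0,"dy": 0,"dz": 0,"rx": 0,"ry": 0,"rz": 0}
    - {"dx": 0,"dy": 0,"dz": 0,"rx": 0,"ry": 0,"rz": 0}
    - {"dx": 0,"dy": 0,"dz": 0.3,"rx": 0,"ry": 0,"rz": 0}
    - {"dx": 0,"dy": 0,"dz": 0.7,"rx": 0,"ry": 0,"rz": 0}
    - {"dx": 0,"dy": 0,"dz": 1,"rx": 0,"ry": 0,"rz": 0}
    - {"dx": 0,"dy": 0,"dz": 1,"rx": 0,"ry": 0,"rz": 0}
    - {"dx": 0,"dy": 0,"dz": 1,"rx": 0,"ry": 0,"rz": 0}
  claw: 100

```text
t: 11.35
tcp_pos: [0.4265, 0.329, 0.1406]
tool_rot: [0.176, 0.984, 0.0, 0.0]
force: [0.1, 0.3, 0.8]
finger_gap: 1.002
gripper_force: 0.0
```

Emit:
move_arm:
  targets:
    - {"dx": 0.1,"dy": -0.4,"dz": 1,"rx": 0,"ry": 0,"rz": 0.1}
    - {"dx": 0.2,"dy": -0.8,"dz": 1,"rx": 0,"ry": 0,"rz": 0.1}
    - {"dx": 0.2,"dy": -1,"dz": 1,"rx": 0,"ry": 0,"rz": 0.1}
    - {"dx": 0.2,"dy": -1,"dz": 0.5,"rx": 0,"ry": 0,"rz": 0.1}
    - {"dx": 0.2,"dy": -1,"dz": 0,"rx": 0,"ry": 0,"rz": 0.1}
    - {"dx": 0.2,"dy": -1,"dz": 0,"rx": 0,"ry": 0,"rz": 0.1}
    - {"dx": 0.2,"dy": -1,"dz": 0,"rx": 0,"ry": 0,"rz": 0.1}
    - {"dx": 0.2,"dy": -1,"dz": 0,"rx": 0,"ry": 0,"rz": 0.1}
    - {"dx": 0.2,"dy": -1,"dz": 0,"rx": 0,"ry": 0,"rz": 0.1}
    - {"dx": 0.2,"dy": -1,"dz": 0,"rx": 0,"ry": 0,"rz": 0.07}
  claw: 60

```text
t: 12.6
tcp_pos: [0.474, 0.0982, 0.2273]
tool_rot: [-0.077, 0.997, -0.0, 0.0]
force: [0.2, -0.5, -0.3]
finger_gap: 0.601
gripper_force: 0.0
```

Emit:
move_arm:
  targets:
    - {"dx": 0.25,"dy": -1,"dz": 0,"rx": 0,"ry": 0,"rz": 0}
    - {"dx": 0.25,"dy": -1,"dz": 0,"rx": 0,"ry": 0,"rz": 0}
    - {"dx": 0.25,"dy": -1,"dz": 0,"rx": 0,"ry": 0,"rz": 0}
    - {"dx": 0.25,"dy": -1,"dz": 0,"rx": 0,"ry": 0,"rz": 0}
    - {"dx": 0.25,"dy": -1,"dz": 0,"rx": 0,"ry": 0,"rz": 0}
    - {"dx": 0.25,"dy": -1,"dz": 0,"rx": 0,"ry": 0,"rz": 0}
    - {"dx": 0.25,"dy": -1,"dz": 0,"rx": 0,"ry": 0,"rz": 0}
    - {"dx": 0.15,"dy": -1,"dz": 0,"rx": 0,"ry": 0,"rz": 0}
    - {"dx": 0,"dy": -0.5,"dz": 0,"rx": 0,"ry": 0,"rz": 0}
    - {"dx": 0,"dy": 0,"dz": 0,"rx": 0,"ry": 0,"rz": 0}

```text
t: 13.85
tcp_pos: [0.5213, -0.1137, 0.2269]
tool_rot: [-0.076, 0.997, 0.0, -0.0]
force: [0.4, -0.1, -0.4]
finger_gap: 0.597
gripper_force: 0.0
```

Emit:
move_arm:
  targets:
    - {"dx": 0,"dy": 0,"dz": -0.5,"rx": 0,"ry": 0,"rz": 0}
    - {"dx": 0,"dy": 0,"dz": -0.7,"rx": 0,"ry": 0,"rz": 0}
    - {"dx": 0,"dy": 0,"dz": -0.7,"rx": 0,"ry": 0,"rz": 0}
    - {"dx": 0,"dy": 0,"dz": -0.6,"rx": 0,"ry": 0,"rz": 0}
    - {"dx": 0,"dy": 0,"dz": -0.4,"rx": 0,"ry": 0,"rz": 0}
    - {"dx": 0,"dy": 0,"dz": -0.14,"rx": 0,"ry": 0,"rz": 0}
    - {"dx": 0,"dy": 0,"dz": 0,"rx": 0,"ry": 0,"rz": 0}
    - {"dx": 0,"dy": 0,"dz": 0,"rx": 0,"ry": 0,"rz": 0}
    - {"dx": 0,"dy": 0,"dz": 0,"rx": 0,"ry": 0,"rz": 0}
    - {"dx": 0,"dy": 0,"dz": 0,"rx": 0,"ry": 0,"rz": 0}

```text
t: 15.1
tcp_pos: [0.5217, -0.1135, 0.1511]
tool_rot: [-0.076, 0.997, -0.0, 0.0]
force: [0.0, 0.3, 0.1]
finger_gap: 0.603
gripper_force: 0.0
```

Emit:
move_arm:
  targets:
    - {"dx": 0,"dy": 0,"dz": 0,"rx": 0,"ry": 0,"rz": 0}
    - {"dx": 0,"dy": 0,"dz": 0,"rx": 0,"ry": 0,"rz": 0}
    - {"dx": 0,"dy": 0,"dz": 0,"rx": 0,"ry": 0,"rz": 0}
    - {"dx": 0,"dy": 0,"dz": 0,"rx": 0,"ry": 0,"rz": 0}
    - {"dx": 0,"dy": 0,"dz": 0,"rx": 0,"ry": 0,"rz": 0}
    - {"dx": 0,"dy": 0,"dz": 0,"rx": 0,"ry": 0,"rz": 0}
    - {"dx": 0,"dy": 0,"dz": 0,"rx": 0,"ry": 0,"rz": 0}
    - {"dx": 0,"dy": 0,"dz": 0,"rx": 0,"ry": 0,"rz": 0}
    - {"dx": 0,"dy": 0,"dz": 0,"rx": 0,"ry": 0,"rz": 0}
    - {"dx": 0,"dy": 0,"dz": 0,"rx": 0,"ry": 0,"rz": 0}
  claw: 0
  newtons: 30

```text
t: 16.35
tcp_pos: [0.5208, -0.1091, 0.1511]
tool_rot: [-0.075, 0.997, 0.004, -0.0]
force: [1.0, 12.1, 6.8]
finger_gap: 0.132
gripper_force: 32.6
```

Emit:
move_arm:
  targets:
    - {"dx": -0.02,"dy": 0.15,"dz": 0,"rx": 0,"ry": 0,"rz": 0}
    - {"dx": -0.02,"dy": 0.1,"dz": 0,"rx": 0,"ry": 0,"rz": 0}
    - {"dx": -0.02,"dy": 0.1,"dz": 0,"rx": 0,"ry": 0,"rz": 0}
    - {"dx": -0.02,"dy": 0.1,"dz": 0,"rx": 0,"ry": 0,"rz": 0}
    - {"dx": -0.02,"dy": 0.1,"dz": 0,"rx": 0,"ry": 0,"rz": 0}
    - {"dx": 0,"dy": 0.05,"dz": 0,"rx": 0,"ry": 0,"rz": 0}
    - {"dx": 0,"dy": 0,"dz": 0,"rx": 0,"ry": 0,"rz": 0}
    - {"dx": 0,"dy": 0,"dz": 0,"rx": 0,"ry": 0,"rz": 0}
    - {"dx": 0,"dy": 0,"dz": 0,"rx": 0,"ry": 0,"rz": 0}
    - {"dx": 0,"dy": 0,"dz": 0,"rx": 0,"ry": 0,"rz": 0}

```text
t: 17.6
tcp_pos: [0.5193, -0.0984, 0.1511]
tool_rot: [-0.076, 0.997, -0.0, 0.0]
force: [0.0, -2.2, 6.4]
finger_gap: 0.131
gripper_force: 32.6
```

Emit:
move_arm:
  targets:
    - {"dx": -0.05,"dy": 0.3,"dz": 0,"rx": 0,"ry": 0,"rz": 0}
    - {"dx": -0.09,"dy": 0.6,"dz": 0,"rx": 0,"ry": 0,"rz": 0}
    - {"dx": -0.12,"dy": 0.8,"dz": 0,"rx": 0,"ry": 0,"rz": 0}
    - {"dx": -0.12,"dy": 0.8,"dz": 0,"rx": 0,"ry": 0,"rz": 0}
    - {"dx": -0.12,"dy": 0.8,"dz": 0,"rx": 0,"ry": 0,"rz": 0}
    - {"dx": -0.12,"dy": 0.8,"dz": 0,"rx": 0,"ry": 0,"rz": 0}
    - {"dx": -0.12,"dy": 0.8,"dz": 0,"rx": 0,"ry": 0,"rz": 0}
    - {"dx": -0.06,"dy": 0.4,"dz": 0,"rx": 0,"ry": 0,"rz": 0}
    - {"dx": 0,"dy": 0,"dz": 0,"rx": 0,"ry": 0,"rz": 0}
    - {"dx": 0,"dy": 0,"dz": 0,"rx": 0,"ry": 0,"rz": 0}

```text
t: 18.85
tcp_pos: [0.499, 0.0354, 0.1511]
tool_rot: [-0.076, 0.997, 0.001, 0.0]
force: [0.1, 2.4, 5.4]
finger_gap: 0.129
gripper_force: 32.7
```

```bash
python3 - <<'E'
from h import *
a=snap('side','s1.png');b=snap('top','t1.png')
x=cv2.imread('pics/s1.png')[150:310,200:460];y=cv2.imread('pics/t1.png')[100:260,180:440]
cv2.imwrite('pics/c2.png',np.vstack([cv2.resize(v,(487,300),interpolation=2) for v in(x,y)]))
print(sensors.sense()['force'])
E
```

```text
[-0.26996902  1.78511914  5.37645311]
```

View pics/c2.png

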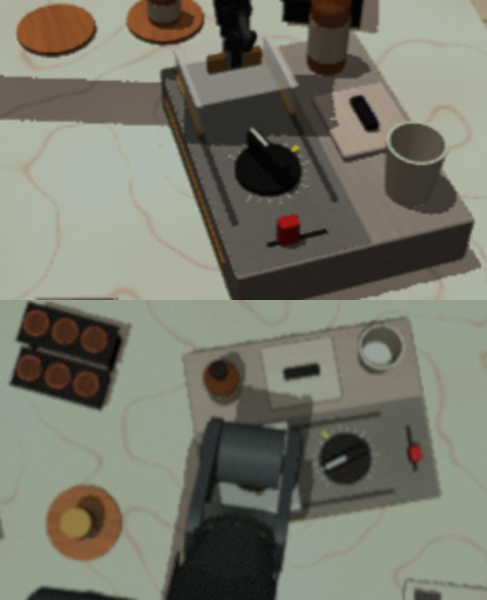

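The guard is open and was not held by the catch. The jar stands on the far board. The dial is in view at top crop (345,458), pointer towards lower left, and the mark is at (325,436). I'll release the rib, lift, and measure the dial.

Emit:
move_arm:
  targets:
    - {"dx": 0,"dy": 0,"dz": 0,"rx": 0,"ry": 0,"rz": 0}
    - {"dx": 0,"dy": 0,"dz": 0,"rx": 0,"ry": 0,"rz": 0}
    - {"dx": 0,"dy": 0,"dz": 0,"rx": 0,"ry": 0,"rz": 0}
    - {"dx": 0,"dy": 0,"dz": 0,"rx": 0,"ry": 0,"rz": 0}
    - {"dx": 0,"dy": 0,"dz": 0.3,"rx": 0,"ry": 0,"rz": 0}
    - {"dx": 0,"dy": 0,"dz": 0.7,"rx": 0,"ry": 0,"rz": 0}
    - {"dx": 0,"dy": 0,"dz": 1,"rx": 0,"ry": 0,"rz": 0}
    - {"dx": 0,"dy": 0,"dz": 1,"rx": 0,"ry": 0,"rz": 0}
    - {"dx": 0,"dy": 0,"dz": 0.5,"rx": 0,"ry": 0,"rz": 0}
    - {"dx": 0,"dy": 0,"dz": 0,"rx": 0,"ry": 0,"rz": 0}
  claw: 60

```text
t: 20.2
tcp_pos: [0.4996, 0.034, 0.2392]
tool_rot: [-0.076, 0.997, -0.0, 0.001]
force: [-0.7, -0.2, -0.3]
finger_gap: 0.598
gripper_force: 0.0
```

```bash
python3 - <<'E'
from h import *
x=cv2.imread('pics/s1.png')[215:265,310:380];y=cv2.imread('pics/t1.png')[155:205,335:405]
cv2.imwrite('pics/c3.png',np.vstack([cv2.resize(v,(420,300),interpolation=2) for v in(y,x)]))
E
```

```text
(no output)
```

View pics/c3.png

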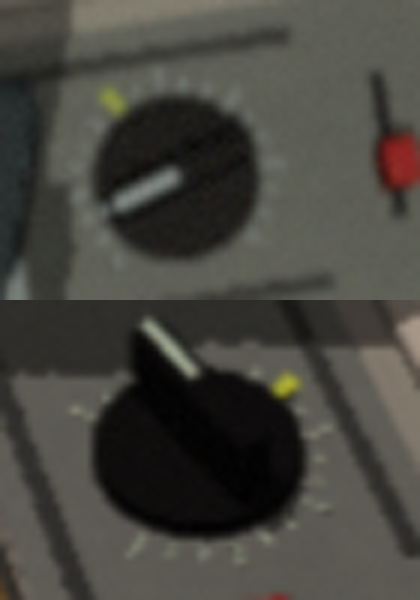

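```bash
python3 - <<'E'
from h import *
t=lambda u,v:(335+u/6,155+v/6); s=lambda u,v:(310+u/6,215+v/6)
C=at('top',t(178,177),.102);A=at('top',t(112,209),.136);B=at('top',t(180,175),.136);M=at('top',t(114,102),.091)
d=lambda v:np.degrees(np.arctan2(v[1],v[0]))
print(C,A,B,M,'ptr',d(A-B),d(A-C),np.hypot(*(A-C)[:2]),'mark',d(M-C),np.hypot(*(M-C)[:2]))
A=at('side',s(146,322),.136);B=at('side',s(196,375),.136);M=at('side',s(287,385),.091);C2=at('side',s(198,451),.102)
print(C2,A,B,M,d(A-B),d(A-C),d(M-C),np.hypot(*(M-C)[:2]))
# end of rib shut y calib
E
```

```text
[ 0.5222 -0.1122  0.102 ] [ 0.504  -0.0766  0.136 ] [ 0.5203 -0.1105  0.136 ] [ 0.5619 -0.0813  0.091 ] ptr 115.67945567536317 117.07775140292654 0.03998249617019927 mark 37.89496125820813 0.050308051045533424
[ 0.4963 -0.2604  0.102 ] [ 0.4824 -0.2276  0.136 ] [ 0.496  -0.2532  0.136 ] [ 0.5352 -0.2279  0.091 ] 117.97947438848017 -109.02866621913459 -83.58915997976756 0.11642804644929845
```

```bash
python3 - <<'E'
from h import *
s=lambda u,v:(310+u/6,215+(v-300)/6)
d=lambda v:np.degrees(np.arctan2(v[1],v[0]))
C=np.array([.5222,-.1122,.102])
A=at('side',s(146,322),.136);B=at('side',s(196,375),.136);M=at('side',s(287,385),.091);C2=at('side',s(198,451),.102)
print(C2,A,B,M,d(A-B),d(A-C2),d(M-C2),np.hypot(*(M-C2)[:2]),d(M-C),np.hypot(*(M-C)[:2]))
E
```

```text
[ 0.5207 -0.1194  0.102 ] [ 0.506  -0.0797  0.136 ] [ 0.5205 -0.1108  0.136 ] [ 0.5645 -0.0791  0.091 ] 114.99671890868267 110.31843621604543 42.61688972892011 0.05951915658004569 38.043390094812274 0.05371126511263721
```

Emit:
move_arm:
  targets:
    - {"dx": 0.1,"dy": -0.5,"dz": 0,"rx": 0,"ry": 0,"rz": -0.3}
    - {"dx": 0.1,"dy": -0.8,"dz": 0,"rx": 0,"ry": 0,"rz": -0.3}
    - {"dx": 0.1,"dy": -0.8,"dz": 0,"rx": 0,"ry": 0,"rz": -0.3}
    - {"dx": 0.1,"dy": -0.8,"dz": 0,"rx": 0,"ry": 0,"rz": -0.3}
    - {"dx": 0.1,"dy": -0.8,"dz": 0,"rx": 0,"ry": 0,"rz": -0.3}
    - {"dx": 0.1,"dy": -0.8,"dz": 0,"rx": 0,"ry": 0,"rz": -0.3}
    - {"dx": 0.1,"dy": -0.8,"dz": 0,"rx": 0,"ry": 0,"rz": -0.3}
    - {"dx": 0.18,"dy": -0.5,"dz": 0,"rx": 0,"ry": 0,"rz": -0.3}
    - {"dx": 0,"dy": 0,"dz": -0.4,"rx": 0,"ry": 0,"rz": -0.02}
    - {"dx": 0,"dy": 0,"dz": -0.6,"rx": 0,"ry": 0,"rz": 0}

```text
t: 21.45
tcp_pos: [0.5204, -0.1103, 0.2119]
tool_rot: [0.528, 0.849, -0.0, -0.001]
force: [-0.7, -0.2, 0.3]
finger_gap: 0.599
gripper_force: 0.0
```

Emit:
move_arm:
  targets:
    - {"dx": 0,"dy": 0,"dz": -0.7,"rx": 0,"ry": 0,"rz": 0}
    - {"dx": 0,"dy": 0,"dz": -0.7,"rx": 0,"ry": 0,"rz": 0}
    - {"dx": 0,"dy": 0,"dz": -0.7,"rx": 0,"ry": 0,"rz": 0}
    - {"dx": 0,"dy": 0,"dz": -0.7,"rx": 0,"ry": 0,"rz": 0}
    - {"dx": 0,"dy": 0,"dz": -0.6,"rx": 0,"ry": 0,"rz": 0}
    - {"dx": 0,"dy": 0,"dz": -0.5,"rx": 0,"ry": 0,"rz": 0}
    - {"dx": 0,"dy": 0,"dz": -0.2,"rx": 0,"ry": 0,"rz": 0}
    - {"dx": 0,"dy": 0,"dz": 0,"rx": 0,"ry": 0,"rz": 0}
    - {"dx": 0,"dy": 0,"dz": 0,"rx": 0,"ry": 0,"rz": 0}
    - {"dx": 0,"dy": 0,"dz": 0,"rx": 0,"ry": 0,"rz": 0}

```text
t: 22.7
tcp_pos: [0.5215, -0.1111, 0.1114]
tool_rot: [0.529, 0.849, 0.0, 0.001]
force: [-0.1, 0.1, 0.3]
finger_gap: 0.6
gripper_force: 0.0
```

Emit:
move_arm:
  targets:
    - {"dx": 0,"dy": 0,"dz": 0,"rx": 0,"ry": 0,"rz": 0}
    - {"dx": 0,"dy": 0,"dz": 0,"rx": 0,"ry": 0,"rz": 0}
    - {"dx": 0,"dy": 0,"dz": 0,"rx": 0,"ry": 0,"rz": 0}
    - {"dx": 0,"dy": 0,"dz": 0,"rx": 0,"ry": 0,"rz": 0}
    - {"dx": 0,"dy": 0,"dz": 0,"rx": 0,"ry": 0,"rz": 0}
    - {"dx": 0,"dy": 0,"dz": 0,"rx": 0,"ry": 0,"rz": 0}
    - {"dx": 0,"dy": 0,"dz": 0,"rx": 0,"ry": 0,"rz": 0}
    - {"dx": 0,"dy": 0,"dz": 0,"rx": 0,"ry": 0,"rz": 0}
    - {"dx": 0,"dy": 0,"dz": 0,"rx": 0,"ry": 0,"rz": 0}
    - {"dx": 0,"dy": 0,"dz": 0,"rx": 0,"ry": 0,"rz": 0}
  claw: 0
  newtons: 40

```text
t: 23.95
tcp_pos: [0.5233, -0.11, 0.1114]
tool_rot: [0.529, 0.848, 0.002, 0.002]
force: [4.0, 5.3, 2.1]
finger_gap: 0.177
gripper_force: 43.8
```

Emit:
move_arm:
  targets:
    - {"dx": 0,"dy": 0,"dz": 0,"rx": 0,"ry": 0,"rz": -0.26}
    - {"dx": 0,"dy": 0,"dz": 0,"rx": 0,"ry": 0,"rz": -0.26}
    - {"dx": 0,"dy": 0,"dz": 0,"rx": 0,"ry": 0,"rz": -0.26}
    - {"dx": 0,"dy": 0,"dz": 0,"rx": 0,"ry": 0,"rz": -0.26}
    - {"dx": 0,"dy": 0,"dz": 0,"rx": 0,"ry": 0,"rz": -0.26}
    - {"dx": 0,"dy": 0,"dz": 0,"rx": 0,"ry": 0,"rz": -0.26}
    - {"dx": 0,"dy": 0,"dz": 0,"rx": 0,"ry": 0,"rz": -0.26}
    - {"dx": 0,"dy": 0,"dz": 0,"rx": 0,"ry": 0,"rz": -0.26}
    - {"dx": 0,"dy": 0,"dz": 0,"rx": 0,"ry": 0,"rz": -0.26}
    - {"dx": 0,"dy": 0,"dz": 0,"rx": 0,"ry": 0,"rz": -0.26}

```text
t: 25.2
tcp_pos: [0.5217, -0.1095, 0.1114]
tool_rot: [0.946, 0.325, 0.001, -0.001]
force: [2.3, 6.0, 3.5]
finger_gap: 0.175
gripper_force: 44.2
```

Emit:
move_arm:
  targets:
    - {"dx": 0,"dy": 0,"dz": 0,"rx": 0,"ry": 0,"rz": 0}
    - {"dx": 0,"dy": 0,"dz": 0,"rx": 0,"ry": 0,"rz": 0}
    - {"dx": 0,"dy": 0,"dz": 0,"rx": 0,"ry": 0,"rz": 0}
    - {"dx": 0,"dy": 0,"dz": 0,"rx": 0,"ry": 0,"rz": 0}
    - {"dx": 0,"dy": 0,"dz": 0,"rx": 0,"ry": 0,"rz": 0}
    - {"dx": 0,"dy": 0,"dz": 0,"rx": 0,"ry": 0,"rz": 0}
    - {"dx": 0,"dy": 0,"dz": 0,"rx": 0,"ry": 0,"rz": 0}
    - {"dx": 0,"dy": 0,"dz": 0,"rx": 0,"ry": 0,"rz": 0}
    - {"dx": 0,"dy": 0,"dz": 0,"rx": 0,"ry": 0,"rz": 0}
    - {"dx": 0,"dy": 0,"dz": 0,"rx": 0,"ry": 0,"rz": 0}

```text
t: 26.45
tcp_pos: [0.5217, -0.1096, 0.1114]
tool_rot: [0.945, 0.326, 0.001, -0.001]
force: [2.4, 4.9, 3.7]
finger_gap: 0.18
gripper_force: 44.2
```

Emit:
move_arm:
  targets:
    - {"dx": 0,"dy": 0,"dz": 0,"rx": 0,"ry": 0,"rz": 0}
    - {"dx": 0,"dy": 0,"dz": 0,"rx": 0,"ry": 0,"rz": 0}
    - {"dx": 0,"dy": 0,"dz": 0,"rx": 0,"ry": 0,"rz": 0}
    - {"dx": 0,"dy": 0,"dz": 0,"rx": 0,"ry": 0,"rz": 0}
    - {"dx": 0,"dy": 0,"dz": 0.4,"rx": 0,"ry": 0,"rz": 0}
    - {"dx": 0,"dy": 0,"dz": 0.8,"rx": 0,"ry": 0,"rz": 0}
    - {"dx": 0,"dy": 0,"dz": 1,"rx": 0,"ry": 0,"rz": 0}
    - {"dx": 0,"dy": 0,"dz": 1,"rx": 0,"ry": 0,"rz": 0}
    - {"dx": 0,"dy": 0,"dz": 1,"rx": 0,"ry": 0,"rz": 0}
    - {"dx": -0.3,"dy": 0.5,"dz": 0.5,"rx": 0,"ry": 0,"rz": 0}
  claw: 60

```text
t: 27.7
tcp_pos: [0.5146, -0.099, 0.2303]
tool_rot: [0.945, 0.326, 0.001, 0.001]
force: [-0.4, 0.8, 0.8]
finger_gap: 0.602
gripper_force: 0.0
```

Emit:
move_arm:
  targets:
    - {"dx": -0.6,"dy": 0.8,"dz": 0,"rx": 0,"ry": 0,"rz": 0}
    - {"dx": -0.6,"dy": 1,"dz": 0,"rx": 0,"ry": 0,"rz": 0}
    - {"dx": -0.6,"dy": 1,"dz": 0,"rx": 0,"ry": 0,"rz": 0}
    - {"dx": -0.6,"dy": 1,"dz": 0,"rx": 0,"ry": 0,"rz": 0}
    - {"dx": -0.6,"dy": 1,"dz": 0,"rx": 0,"ry": 0,"rz": 0}
    - {"dx": 0,"dy": 1,"dz": 0,"rx": 0,"ry": 0,"rz": 0}
    - {"dx": 0,"dy": 1,"dz": 0,"rx": 0,"ry": 0,"rz": 0}
    - {"dx": 0,"dy": 0.5,"dz": 0,"rx": 0,"ry": 0,"rz": 0}
    - {"dx": 0,"dy": 0,"dz": 0,"rx": 0,"ry": 0,"rz": 0}
    - {"dx": 0,"dy": 0,"dz": 0,"rx": 0,"ry": 0,"rz": 0}

```text
t: 28.95
tcp_pos: [0.4385, 0.0836, 0.2283]
tool_rot: [0.945, 0.327, -0.0, 0.0]
force: [-1.0, -0.3, 0.3]
finger_gap: 0.603
gripper_force: 0.0
```

```bash
python3 - <<'E'
from h import *
snap('side','s2.png');snap('top','t2.png')
T=cv2.imread('pics/t2.png');S=cv2.imread('pics/s2.png')
f=lambda v,w,h:cv2.resize(v,(w,h),interpolation=2)
a=np.vstack([f(T[155:205,335:405],420,300),f(S[215:265,310:380],420,300)])
b=np.vstack([f(T[100:250,200:390],380,300),f(S[110:260,230:420],380,300)])
cv2.imwrite('pics/c4.png',np.hstack([a,b]));print(sensors.sense()['tcp_pos'])
E
```

```text
[0.43863302 0.08342414 0.22825172]
```

View pics/c4.png

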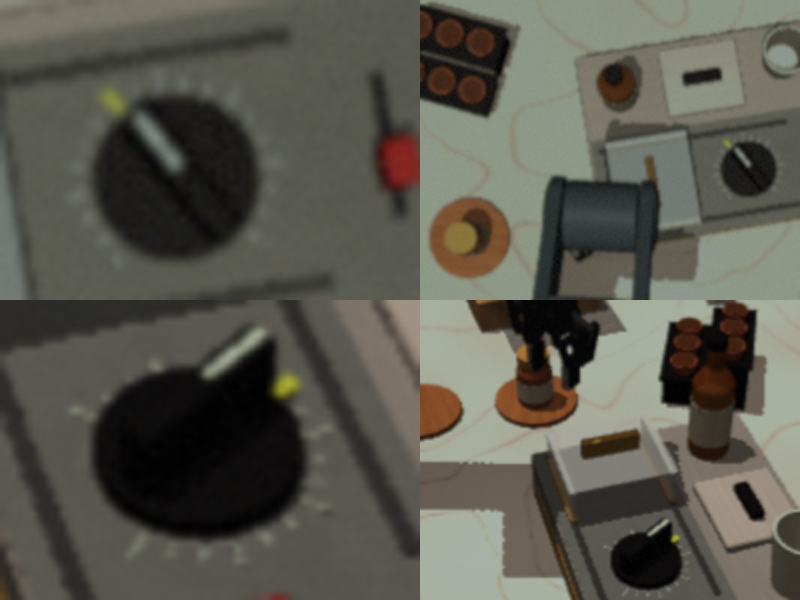

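```bash
python3 - <<'E'
from h import *
t=lambda u,v:(335+u/6,155+v/6);s=lambda u,v:(310+u/6,215+(v-300)/6)
d=lambda v:round(np.degrees(np.arctan2(v[1],v[0])),1)
A,B=at('top',t(138,113),.136),at('top',t(180,170),.136);print('top',A,B,d(A-B))
A,B=at('side',s(263,333),.136),at('side',s(206,375),.136);print('side',A,B,d(A-B))
print('tab',d(at('top',t(105,92),.091)-at('top',t(125,113),.091)))
# mark & skirt with subpixel segmentation
for n,f,(r,c) in(('top','t2.png',(155,335)),('side','s2.png',(215,310))):
  im=cv2.imread('pics/'+f)[r:r+50,c:c+70].astype(float)
  y=np.clip(np.minimum(im[...,2],im[...,1])-im[...,0]-25,0,None);y[:, :10]=0
  V,U=np.mgrid[:50,:70];p=(c+(U*y).sum()/y.sum(),r+(V*y).sum()/y.sum());M=at(n,p,.091)
  print(n,p,M,[d(M-np.array([*q,.091])) for q in((.5222,-.1122),(.522,-.1095),(.5215,-.112))])
E
```

```text
top [ 0.5513 -0.0904  0.136 ] [ 0.5228 -0.1105  0.136 ] 35.2
side [ 0.5503 -0.0921  0.136 ] [ 0.5243 -0.1114  0.136 ] 36.6
tab 42.5
top (np.float64(353.3665480427046), np.float64(171.37010676156584)) [ 0.5639 -0.0794  0.091 ] [np.float64(38.2), np.float64(35.7), np.float64(37.6)]
side (np.float64(357.1833122629583), np.float64(228.8141592920354)) [ 0.5632 -0.0777  0.091 ] [np.float64(40.1), np.float64(37.7), np.float64(39.4)]
```

The last picture shows the pointer stripe at about 36–38° against the mark at about 37–39°, inside the 7.5° tolerance. The guard is open, the jar stands upright on the far board, and the arm is clear.

```bash
python3 -c "
from station import order;print(order.sign_off())"
```

```text
the job is handed in; nothing more can be done
None
```

I handed the job in at about 29 s with the jar upright on the far board, the guard about 146 mm open (the catch was not holding it) and the dial pointer within about 3° of the yellow mark; no verdict was returned.

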